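Tighten the red mould clamp until its torque handle slips

TASK

Two small bench clamps each hold a wooden cake mould. Tighten the loose one, with the red handle: turn the handle clockwise (seen from above) until its torque-limiting clutch slips, let it slip by about 15 degrees (never more than 35), then stop and let go of it. Do not turn the handle of the blue clamp, which is tight already.

Things in the scene. Friction and masses are not known exactly. Their poses are not given: they have to be found in the camera images.
- red_handle (a point): Grip point on the red paddle handle of the loose clamp: an upright bar 60 mm long (own x), 16 wide (own y), 40 high, flat sides to pinch; a white line marks its -x end. The point lies on the vertical turning axis, 163 mm above the table, 12 below the bar's top, 28 above the 44 mm round skirt at its foot. The handle keeps its height. The clamp is fixed; below the skirt it is at most 122 mm high.
- red_screw (a joint): Angle (rad) of the red clamp's screw, the dark steel collar (78 mm across, white dash) under the red skirt; grows clockwise seen from above. Starts at -1.0 to -0.4; 0 = seated on the mould, a hard stop, where the collar's white dash meets the black dash on the clamp's round top plate. Turning it takes 0.03 N m; it stays where left.
- red_clutch (a joint): Angle (rad) the red handle has slipped clockwise on its screw; 0 at the start, its white line over the collar's white dash. Handle and screw turn as one until the screw is seated; then the clutch slips at a steady 0.16 N m and each further turn adds to this angle, the white line running ahead of the dash. It stays where left; turning back loosens the screw instead.
- blue_handle_end (a point): Middle of the marked (white line) end face of the blue paddle handle on the other, otherwise identical clamp; 30 mm from its turning axis, along the handle's own -x, 163 mm above the table. This clamp is tight already: leave it alone.

How it is judged:
By the outcome, as a careful person would: the job done as asked, in the order asked, and still so for the second after the job is handed in, with the robot touching nothing.
It also fails if it takes over 35 s, if anything falls off the work surface, if the arm or the gripper's body presses on something with over 40 N, if the wrist force passes 120 N, or if a joint passes its speed limit or range.

ROBOT

A 6-joint arm with a two-finger parallel gripper is mounted at the origin on a cart in front of the work surface, level with it; the furniture and walls round the work are solid. World frame = base frame: x ahead of the robot, y to its left, z up, the work surface at z = 0. Lengths are in m, angles in rad, forces in N, time in s.
With the tool pointing down it reaches from about 0.275 to 0.875 m from the base axis. Payload 12.5 kg.
Tool frame: the origin (TCP) lies midway between the tips of the shut fingers; the grasp point (between the pads) lies 19 mm behind it; z points along the fingers, x is the direction in which the jaws open and shut, and the axes are right-handed (so a half turn about z gives the same grasp; the last joint's range is limited). The gripper opens to 85 mm and grips with 20 to 120 N. Pads are 22 mm wide; open, the fingers measure 114 mm over their backs; the gripper's body (76 mm by 85 mm) begins 54 mm behind the grasp point. The pads swing forward as they close: fully open they stand 13 mm farther back than shut.
Start: joints at [-1.306, 0.351, 1.652, -0, 1.139, -0.085], TCP at [0.189, -0.517, 0.231] pointing down, gripper open.
Joint ranges: [-2.75, 2.75], [-0.79, 2.1], [0.01, 2.65], [-1.57, 4.71], [0.07, 3.14], [-2.87, 2.87]. Speed limits (rad/s): [2.22, 2.22, 2.79, 3.14, 3.14, 3.14].

INTERFACE

Orientations are given as a rotation vector (axis times angle).
In Python, from station import telemetry, get_image, camera_model, workorder, finder gives the robot as it stands.
- The arm moves only by the tool play_rows, never from a script. Its argument "deltas" is a list of rows, each a list of 2 entries, a list of its own where there are three numbers: the shift along the tool's x, y, z each as a share of 80 cm, from -1 to 1, then the turn, a rotation vector about the tool's x, y, z each as a share of pi/2 rad, from -1 to 1. A call has 1 to 20 rows; each row is the pose to reach, as a shift and turn from the pose commanded when the call began, along the tool's axes at that moment; what a row does not reach only later rows make up. A row lasts 1/12 s, in which the tool goes at most 41.7 mm and 7.16 degrees, less where a joint would pass 70% of its speed; a pose out of reach is approached as far as the arm can. A call with a number of a shift or a turn outside -1 to 1 is refused whole. A call with a gripper value outside its range is refused whole. "jaw" is the opening, from -1 (shut) to 1 (fully open), set as the call begins (left out, the last holds). The fingers move at their own pace and stop on an object; the grip force is fixed at half the most. Time passes only in rows, so rows that repeat a pose let the fingers close. It gives the time, the measured TCP pose, the force and the opening at its end, in the units of the state.
- telemetry.state(): the state, without advancing time (a new reading comes with each control period).
- get_image(name): name is "side" or "top"; returns the picture (480x640x3 uint8, red, green, blue); there is no depth.
- camera_model(name): a dict with "fx", "fy", "cx", "cy" (pixels), "R" (3x3) and "t" (3): a world point X has camera coordinates R X + t. Camera axes: x right, y down, z forward; pixel columns grow to the right and rows downward; lengths in m; the calibration is good to about 2 mm. A picture is of the moment at which its call begins. camera_model takes no time and is no camera call.
- workorder.sign_off(): hands the job in, once; it reports no verdict.
Trained networks look in the newest picture that a camera, given by its name, has taken for a name from the list of things; names that differ only in an ending like _2 or _b are one class to them, and where a whole thing is asked for, a point or a joint stands for the part that bears it (a point fixed in the world has none). Each returns a list of dicts, best first, with "score" (0 to 1); they miss things now and then, are a little off and sometimes report something else, mostly with a low value. They report only what shows in the picture. A call takes as long as a camera call.
- finder.boxes_of(camera, query): "at" ([column, row] in pixels, amid what is visible of it).
- finder.pinpoint(camera, query): "at" ([column, row] in pixels: a listed point, or the origin of a listed thing).
The state is a dict: "t": time; "q": joint angles; "qvel": joint speeds; "joint_torque": joint torques, N m; "tcp_pos": TCP position; "ee_rot": TCP orientation; "force": force on the tool from outside, world axes, zero at the start; "wrist_torque": the same for the moment, N m; "opening": finger opening in m.
Only numpy, scipy, OpenCV 4.12 (cv2) and the standard library are available. Lean on these libraries where they do the work, as an engineer would, in place of code of your own. Each camera call takes 0.05 s, during which the arm holds its last target. There are 200 camera calls.

## Working session

There is one attempt and no reset: what is moved stays moved. The work goes in short steps, Python scripts to look and compute and a tool call to move; the robot and the scene stay as the last step left them, time stands still between calls to the robot, and variables do not carry over. Pictures are saved under pics/ and viewed, on a budget of 10 in all, crops included, one or two more only if the job needs it, and the job is handed in when it is done.

Besides the shell and the picture viewer there is one more tool, called after "Emit:" in YAML: its name, and indented under it one key for each argument. play_rows: Moves the arm, as the interface text tells. Shift numbers are shares of 80 cm and turn numbers shares of pi/2 rad, none past 1 either way. Its arguments: {"type":"object","properties":{"deltas":{"type":"array"},"jaw":{"type":"number"}},"required":["deltas"]}

```bash
mkdir -p pics; python3 - <<'E'
from station import telemetry, get_image, camera_model, finder
import cv2, numpy as np
s=telemetry.state(); print(s)
for c in ("side","top"):
    im=get_image(c); cv2.imwrite(f"pics/{c}0.png",im[:,:,::-1])
    m=camera_model(c); print(c,{k:np.round(v,4).tolist() for k,v in m.items()})
    for q in ("red_handle","red_screw","blue_handle_end"):
        print(c,q,finder.pinpoint(c,q)[:3])
E
```

```text
{'t': 0.0, 'q': array([-1.30559900e+00,  3.51222517e-01,  1.65244066e+00,  3.95050760e-06,
        1.13909435e+00, -8.45774668e-02]), 'qvel': array([ 0.00162527,  0.00082428,  0.00019743, -0.00082661, -0.00094734,
        0.00061707]), 'joint_torque': array([ 1.96481218e-03, -5.06102371e+01, -2.91406488e+01, -2.50771598e-05,
        4.43977362e-03, -6.47694804e-07]), 'tcp_pos': array([ 0.18842542, -0.51635796,  0.23075964]), 'ee_rot': array([-2.57346534e+00,  1.80060387e+00,  1.40132045e-03]), 'force': array([-0.4885044 ,  0.03221781, -0.69056443]), 'wrist_torque': array([-0.02364055,  0.0459089 , -0.00525805]), 'opening': 0.08540781016792041}
side {'fx': 472.6642, 'fy': 472.6642, 'cx': 318.8976, 'cy': 249.8445, 'R': [[-0.8677, -0.4965, 0.0238], [-0.2207, 0.342, -0.9134], [0.4454, -0.7978, -0.4064]], 't': [0.3627, 0.2928, 0.624]}
side red_handle [{'at': [249.2, 301.3], 'score': 0.85}]Traceback (most recent call last):
  File "<stdin>", line 8, in <module>
ValueError: it knows: blue_handle_end, red_handle
```

```bash
python3 - <<'E'
from station import telemetry, get_image, camera_model, finder
import cv2, numpy as np
ims=[]
for c in ("side","top"):
    im=get_image(c); cv2.imwrite(f"pics/{c}0.png",im[:,:,::-1]); 
    m=camera_model(c); print(c,{k:np.round(v,4).tolist() for k,v in m.items()})
    R,t=np.array(m["R"]),np.array(m["t"])
    for q in ("red_handle","blue_handle_end"):
        for r in finder.pinpoint(c,q)[:3]:
            d=R.T@np.array([(r['at'][0]-m['cx'])/m['fx'],(r['at'][1]-m['cy'])/m['fy'],1]); o=-R.T@t
            print(c,q,r,np.round(o+d*(0.163-o[2])/d[2],4))
E
```

```text
side {'fx': 472.6642, 'fy': 472.6642, 'cx': 318.8976, 'cy': 249.8445, 'R': [[-0.8677, -0.4965, 0.0238], [-0.2207, 0.342, -0.9134], [0.4454, -0.7978, -0.4064]], 't': [0.3627, 0.2928, 0.624]}
side red_handle {'at': [246.0, 300.6], 'score': 0.57} [0.4835 0.107  0.163 ]
side blue_handle_end {'at': [326.5, 231.4], 'score': 0.76} [ 0.5167 -0.1951  0.163 ]
top {'fx': 534.2501, 'fy': 534.2501, 'cx': 309.6265, 'cy': 232.3353, 'R': [[0.0055, -1.0, 0.0029], [-0.9812, -0.006, -0.1931], [0.1931, -0.0018, -0.9812]], 't': [-0.0854, 0.5233, 0.9659]}
top red_handle {'at': [199.9, 242.2], 'score': 0.56} [0.4838 0.1024 0.163 ]
top blue_handle_end {'at': [381.0, 225.1], 'score': 0.8} [ 0.5151 -0.2031  0.163 ]
```

View pics/side0.png

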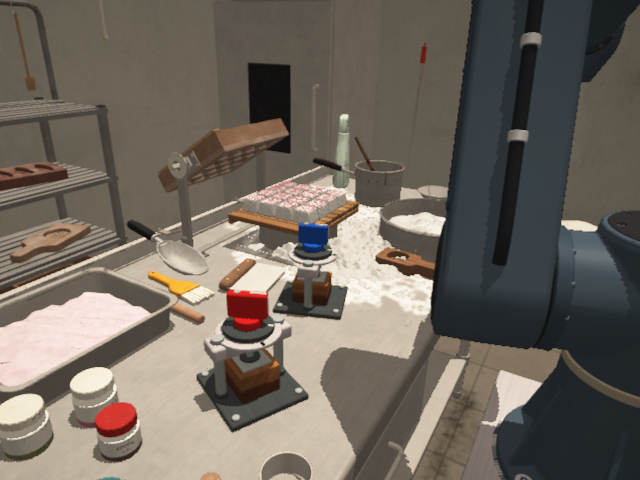

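View pics/top0.png

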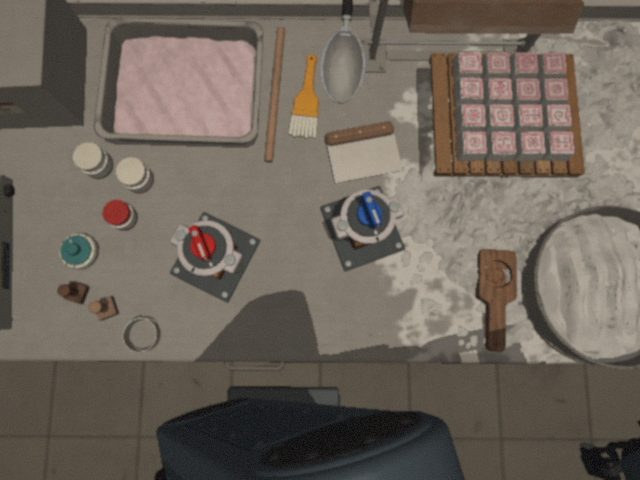

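The side view has the red handle at about (247,305) and the blue at (313,238). In the top view they are at (202,243) and (370,211). Next I'll zoom in on the red one.

```bash
python3 - <<'E'
import cv2, numpy as np
t=cv2.imread("pics/top0.png"); s=cv2.imread("pics/side0.png")
a=cv2.resize(t[213:273,172:232],(480,480),interpolation=cv2.INTER_CUBIC)
b=cv2.resize(s[280:350,205:295],None,fx=480/70,fy=480/70,interpolation=cv2.INTER_CUBIC)[:, :310*2]
b=cv2.resize(s[285:345,208:248+0*1+0],None,fx=8,fy=8,interpolation=cv2.INTER_CUBIC) if 0 else b
c=np.hstack([a,b]); c=cv2.resize(c,(800,int(480*800/c.shape[1])))
cv2.imwrite("pics/crop0.png",c)
E
```

```text
(no output)
```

View pics/crop0.png

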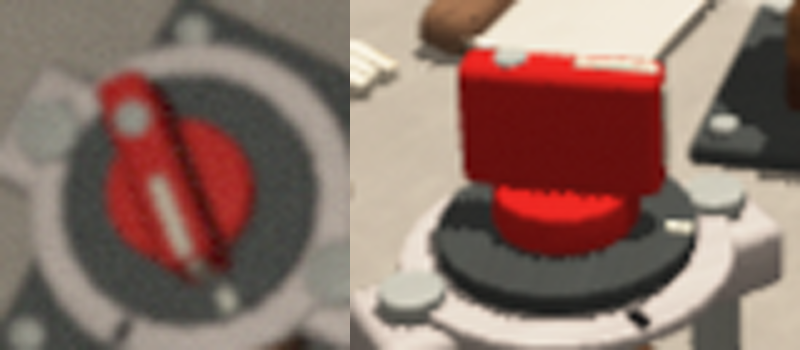

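The crop shows the handle's white line and the collar's white dash together at the lower right, near top pixel (211,264). The plate's black dash is at about (193,270), roughly 48° further clockwise.

```bash
cat > h.py <<'E'
from station import telemetry, get_image, camera_model, finder
import cv2, numpy as np
from scipy.spatial.transform import Rotation as Ro
def ray(c,p,z):
    m=camera_model(c); R,t=np.array(m["R"]),np.array(m["t"])
    d=R.T@np.array([(p[0]-m['cx'])/m['fx'],(p[1]-m['cy'])/m['fy'],1]); o=-R.T@t
    return o+d*(z-o[2])/d[2]
def proj(c,X):
    m=camera_model(c); v=np.array(m["R"])@X+np.array(m["t"]); return np.array([m['cx']+m['fx']*v[0]/v[2],m['cy']+m['fy']*v[1]/v[2]])
def goto(P,yaw):  # yaw = world angle of tool x
    s=telemetry.state(); R=Ro.from_rotvec(s['ee_rot'])
    x=np.array([np.cos(yaw),np.sin(yaw),0]); z=np.array([0,0,-1.]); T=np.array([x,np.cross(z,x),z]).T
    print("t",s['t'],"q",s['q'].round(3),"tcp",s['tcp_pos'].round(4),"toolx",R.as_matrix()[:,0].round(3))
    print("shift share",(R.inv().apply(np.array(P)-s['tcp_pos'])/.8).round(4),"turn share",((R.inv()*Ro.from_matrix(T)).as_rotvec()/(np.pi/2)).round(4))
E
python3 - <<'E'
from h import *
f=lambda u,v:(172+u/5.833-.0,213+v/5.833)
for n,p,z in [("far",(122,80),.175),("near",(207,268),.175),("skirt",(180,193),.135),("collar",(190,200),.12),("dash",(228,298),.12),("black",(122,332),.115)]:
    print(n,ray("top",f(*p),z).round(4))
a=ray("top",f(122,80),.175); b=ray("top",f(207,268),.175)
print("center",(a+b)/2,"len",np.linalg.norm(a-b),"yaw of -x",np.degrees(np.arctan2(*(b-a)[1::-1])))
C=np.array([.484,.104,0])
for n,p,z in [("dash",(228,298),.12),("black",(122,332),.115)]:
    d=ray("top",f(*p),z)-C; print(n,np.degrees(np.arctan2(d[1],d[0])),np.hypot(d[0],d[1]))
side=camera_model("side")
# side top-face ends in crop: scale
sc=480/70*800/(480+617.14)
g=lambda u,v:(205+(u-350)/sc,280+v/sc)
for p in [(468,60),(655,66)]: print("side",ray("side",g(*p),.175).round(4))
for y in (0,):
    yaw=np.arctan2(*(b-a)[1::-1])
    for k in (1,-1): goto([.484,.104,.26],yaw+k*np.pi/2)
E
```

```text
far [0.5078 0.1128 0.175 ]
near [0.4537 0.0862 0.175 ]
skirt [0.4819 0.1028 0.135 ]
collar [0.4823 0.1027 0.12  ]
dash [0.4526 0.09   0.12  ]
black [0.4427 0.1224 0.115 ]
center [0.48074466 0.09949253 0.175     ] len 0.06034954961934409 yaw of -x -153.823546681536
dash -155.97673195327204 0.034422716093751096
black 155.9919981989886 0.04517600488903799
side [0.5068 0.1169 0.175 ]
side [0.459 0.091 0.175]
t 0.4 q [-1.306  0.351  1.652  0.     1.139 -0.085] tcp [ 0.1885 -0.5166  0.2312] toolx [ 0.343 -0.939 -0.   ]
shift share [-0.6022 -0.6128 -0.0358] turn share [-0.      0.0001 -0.0682]
t 0.4 q [-1.306  0.351  1.652  0.     1.139 -0.085] tcp [ 0.1885 -0.5166  0.2312] toolx [ 0.343 -0.939 -0.   ]
shift share [-0.6022 -0.6128 -0.0358] turn share [2.0000e-04 0.0000e+00 1.9318e+00]
```

Emit:
play_rows:
  deltas:
    - [[-0.3, -0.305, -0.03], [0, 0, -0.03]]
    - [[-0.3, -0.305, -0.03], [0, 0, -0.03]]
    - [[-0.3, -0.305, -0.03], [0, 0, -0.03]]
    - [[-0.3, -0.305, -0.03], [0, 0, -0.03]]
    - [[-0.3, -0.305, -0.03], [0, 0, -0.03]]
    - [[-0.3, -0.305, -0.03], [0, 0, -0.03]]
    - [[-0.3, -0.305, -0.03], [0, 0, -0.03]]
    - [[-0.3, -0.305, -0.03], [0, 0, -0.03]]
    - [[-0.601, -0.61, -0.011], [0, 0, -0.068]]
    - [[-0.601, -0.61, -0.011], [0, 0, -0.068]]
    - [[-0.601, -0.61, -0.011], [0, 0, -0.068]]
    - [[-0.601, -0.61, -0.011], [0, 0, -0.068]]
    - [[-0.601, -0.61, -0.011], [0, 0, -0.068]]
    - [[-0.601, -0.61, -0.011], [0, 0, -0.068]]
    - [[-0.601, -0.61, -0.011], [0, 0, -0.068]]
    - [[-0.601, -0.61, -0.011], [0, 0, -0.068]]
    - [[-0.601, -0.61, -0.011], [0, 0, -0.068]]
    - [[-0.601, -0.61, -0.011], [0, 0, -0.068]]
    - [[-0.601, -0.61, -0.011], [0, 0, -0.068]]
    - [[-0.601, -0.61, -0.011], [0, 0, -0.068]]
  jaw: 1

```text
t: 2.07
tcp_pos: [0.4818, 0.1017, 0.24]
ee_rot: [2.666, -1.661, -0.0]
force: [-0.1, -0.9, 0.6]
opening: 0.0853
```

```bash
python3 - <<'E'
from h import *
im=get_image("side"); tp=get_image("top")
for q in ("red_handle",):
    for c in ("side","top"):
        for r in finder.pinpoint(c,q)[:2]: print(c,r,ray(c,r['at'],.163).round(4))
print(proj("side",np.array([.482,.1025,.175])))
a=cv2.resize(im[220:350,190:310],None,fx=4.4,fy=4.4,interpolation=cv2.INTER_CUBIC)
cv2.imwrite("pics/s1.png",a[:,:,::-1])
goto([.482,.1025,.145],np.radians(-63.8))
E
```

```text
side {'at': [247.1, 300.9], 'score': 0.71} [0.4816 0.1069 0.163 ]
top {'at': [202.9, 242.2], 'score': 0.86} [0.4838 0.0974 0.163 ]
[248.42715877 292.34496702]
t 2.2667 q [ 0.113  0.236  1.785 -0.     1.12   1.228] tcp [0.482  0.1014 0.2403] toolx [ 0.44  -0.898  0.   ]
shift share [-0.0013 -0.0005  0.1192] turn share [-0.0002 -0.0001 -0.0013]
```

View pics/s1.png

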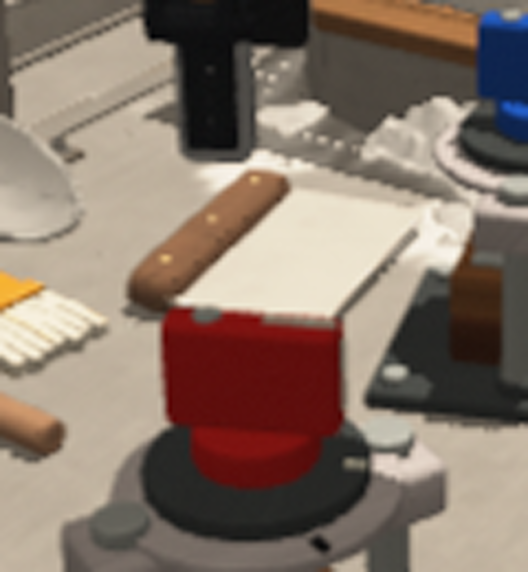

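```bash
python3 - <<'E'
from h import *
s=telemetry.state();x=Ro.from_rotvec(s['ee_rot']).as_matrix()[:,0]
for k in (-.057,-.0427,0,.0427): 
    P=s['tcp_pos']+k*x; 
    for dz in (0,.013): print(k,dz,((proj("side",P+[0,0,dz])-[190,220])*4.4).round(0))
for z in (.175,.163,.135,.12): print(z,((proj("side",np.array([.482,.1025,z]))-[190,220])*4.4).round(0))
for k in (-.03,.03):
  for j in (-.008,.008):
    u=np.array([-.898,-.44,0]);P=np.array([.482,.1025,.175])+k*u+j*x; print("bar corner",((proj("side",P)-[190,220])*4.4).round(0))
E
```

```text
-0.057 0 [212. 216.]
-0.057 0.013 [210. 175.]
-0.0427 0 [223. 194.]
-0.0427 0.013 [221. 155.]
0 0 [252. 136.]
0 0.013 [250.  99.]
0.0427 0 [277.  85.]
0.0427 0.013 [276.  49.]
0.175 [257. 318.]
0.163 [258. 350.]
0.135 [261. 422.]
0.12 [263. 460.]
bar corner [161. 325.]
bar corner [173. 302.]
bar corner [343. 335.]
bar corner [351. 311.]
```

Emit:
play_rows:
  deltas:
    - [[0, 0, 0.03], [0, 0, 0]]
    - [[0, 0, 0.06], [0, 0, 0]]
    - [[0, 0, 0.09], [0, 0, 0]]
    - [[0, 0, 0.11], [0, 0, 0]]
    - [[0, 0, 0.118], [0, 0, 0]]
    - [[0, 0, 0.118], [0, 0, 0]]
    - [[0, 0, 0.118], [0, 0, 0]]

```text
t: 2.85
tcp_pos: [0.4825, 0.102, 0.1464]
ee_rot: [-2.666, 1.661, -0.001]
force: [1.0, 0.2, 0.5]
opening: 0.0851
```

Emit:
play_rows:
  deltas:
    - [[0, 0, 0], [0, 0, 0]]
    - [[0, 0, 0], [0, 0, 0]]
    - [[0, 0, 0], [0, 0, 0]]
    - [[0, 0, 0], [0, 0, 0]]
    - [[0, 0, 0], [0, 0, 0]]
    - [[0, 0, 0], [0, 0, 0]]
    - [[0, 0, 0], [0, 0, 0]]
    - [[0, 0, 0], [0, 0, 0]]
  jaw: -1

```text
t: 3.52
tcp_pos: [0.4816, 0.1033, 0.1462]
ee_rot: [-2.666, 1.661, 0.003]
force: [-7.0, 8.9, 8.6]
opening: 0.0149
```

Emit:
play_rows:
  deltas:
    - [[-0.002, 0, 0], [0, 0, 0]]
    - [[-0.002, 0, 0], [0, 0, 0.04]]
    - [[-0.002, 0, 0], [0, 0, 0.09]]
    - [[-0.002, 0, 0], [0, 0, 0.14]]
    - [[-0.002, 0, 0], [0, 0, 0.19]]
    - [[-0.002, 0, 0], [0, 0, 0.24]]
    - [[-0.002, 0, 0], [0, 0, 0.29]]
    - [[-0.002, 0, 0], [0, 0, 0.34]]
    - [[-0.002, 0, 0], [0, 0, 0.38]]
    - [[-0.002, 0, 0], [0, 0, 0.4]]
    - [[-0.002, 0, 0], [0, 0, 0.4]]
    - [[-0.002, 0, 0], [0, 0, 0.4]]

```text
t: 4.52
tcp_pos: [0.4812, 0.1046, 0.1462]
ee_rot: [-2.022, 2.404, 0.002]
force: [-4.5, 7.6, 7.1]
opening: 0.0149
```

```bash
python3 - <<'E'
from h import *
im=get_image("side"); tp=get_image("top")
s=telemetry.state(); print(s['t'],s['q'].round(3),s['force'].round(1),s['wrist_torque'].round(3),s['opening'])
a=cv2.resize(im[280:350,200:300],None,fx=6,fy=6,interpolation=cv2.INTER_CUBIC)
cv2.imwrite("pics/s2.png",a[:,:,::-1])
x=Ro.from_rotvec(s['ee_rot']).as_matrix()[:,0]; print("yaw",np.degrees(np.arctan2(x[1],x[0])))
E
```

```text
4.6167 [0.119 0.361 1.879 0.002 0.902 1.86 ] [-4.6  7.9  6.5] [ 0.974  0.682 -0.015] 0.015077558817844044
yaw -99.84213458407643
```

View pics/s2.png

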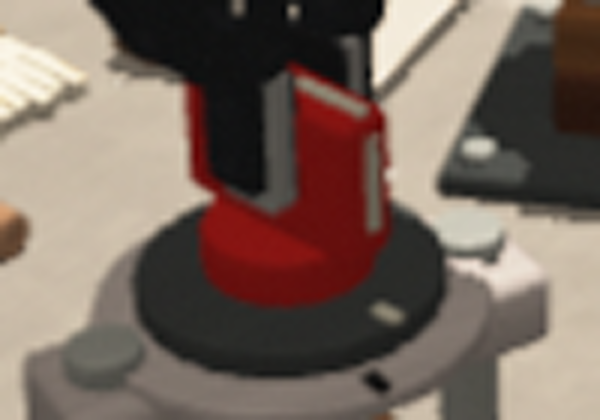

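The collar has turned with the handle. In the crop its white dash is at (388,313) and the black dash at (377,382).

```bash
python3 - <<'E'
from h import *
for C in ([.4812,.1046,0],[.482,.103,0]):
  for n,p,z in [("dash",(388,313),.122),("dash",(388,313),.118),("black",(377,382),.118),("black",(377,382),.11)]:
    d=ray("side",(200+p[0]/6,280+p[1]/6),z)-C; print(n,z,np.degrees(np.arctan2(d[1],d[0])).round(1),np.hypot(d[0],d[1]).round(4))
# collar outline in crop: left, right, bottom
for p in [(136,283),(445,270),(265,375)]:
    print(ray("side",(200+p[0]/6,280+p[1]/6),.122).round(4))
E
```

```text
dash 0.122 171.0 0.0321
dash 0.118 179.5 0.0281
black 0.118 149.7 0.0495
black 0.11 156.2 0.0393
dash 0.122 168.5 0.0332
dash 0.118 176.4 0.029
black 0.118 148.6 0.051
black 0.11 154.6 0.0407
[0.5095 0.1315 0.122 ]
[0.4486 0.0868 0.122 ]
[0.4588 0.1455 0.122 ]
```

Emit:
play_rows:
  deltas:
    - [[-0.0015, 0.0015, 0], [0, 0, 0.03]]
    - [[-0.0015, 0.0015, 0], [0, 0, 0.06]]
    - [[-0.0015, 0.0015, 0], [0, 0, 0.09]]
    - [[-0.0015, 0.0015, 0], [0, 0, 0.1]]
    - [[-0.0015, 0.0015, 0], [0, 0, 0.1]]

```text
t: 5.03
tcp_pos: [0.4811, 0.1051, 0.1462]
ee_rot: [-1.827, 2.554, -0.001]
force: [1.0, -0.7, 5.0]
opening: 0.0152
```

```bash
cat > m.py <<'E'
from h import *
get_image("top")
s=telemetry.state(); x=Ro.from_rotvec(s['ee_rot']).as_matrix()[:,0]
print(s['t'],"q6",s['q'][5].round(3),s['force'].round(1),s['wrist_torque'].round(3),"jt6",s['joint_torque'][5].round(4),"yaw",np.degrees(np.arctan2(x[1],x[0])).round(2))
E
python3 m.py
```

```text
5.0833 q6 2.019 [2.6 0.1 6.5] [-0.343 -0.22  -0.074] jt6 0.1676 yaw -108.77
```

Emit:
play_rows:
  deltas:
    - [[0, 0, 0], [0, 0, 0.02]]
    - [[0, 0, 0], [0, 0, 0.03]]
    - [[0, 0, 0], [0, 0, 0.03]]

```text
t: 5.33
tcp_pos: [0.4811, 0.1051, 0.1462]
ee_rot: [-1.767, 2.596, -0.001]
force: [1.9, 0.0, 6.1]
opening: 0.0151
```

```bash
python3 m.py
```

```text
5.3833 q6 2.066 [1.7 0.8 5.6] [-0.273 -0.247 -0.043] jt6 0.1089 yaw -111.47
```

Emit:
play_rows:
  deltas:
    - [[0, 0, 0], [0, 0, 0.02]]
    - [[0, 0, 0], [0, 0, 0.03]]
    - [[0, 0, 0], [0, 0, 0.03]]

```text
t: 5.63
tcp_pos: [0.4811, 0.1052, 0.1462]
ee_rot: [-1.705, 2.637, -0.001]
force: [2.4, 1.1, 5.6]
opening: 0.0149
```

```bash
python3 m.py
```

```text
5.6833 q6 2.113 [2.1 1.  5.4] [-0.192 -0.22  -0.025] jt6 0.1103 yaw -114.17
```

Emit:
play_rows:
  deltas:
    - [[0, 0, 0], [0, 0, 0.02]]
    - [[0, 0, 0], [0, 0, 0.03]]
    - [[0, 0, 0], [0, 0, 0.03]]

```text
t: 5.93
tcp_pos: [0.4811, 0.1053, 0.1462]
ee_rot: [-1.643, 2.676, -0.001]
force: [1.7, 1.7, 4.2]
opening: 0.0148
```

```bash
python3 m.py
```

```text
5.9833 q6 2.16 [2.  1.6 5.5] [-0.051 -0.271  0.004] jt6 0.1034 yaw -116.86
```

Emit:
play_rows:
  deltas:
    - [[0, 0, 0], [0, 0, 0.02]]
    - [[0, 0, 0], [0, 0, 0.03]]
    - [[0, 0, 0], [0, 0, 0.03]]

```text
t: 6.23
tcp_pos: [0.4812, 0.1054, 0.1462]
ee_rot: [-1.579, 2.714, -0.001]
force: [2.8, 2.9, 4.6]
opening: 0.0151
```

```bash
python3 m.py;python3 m.py; python3 - <<'E'
from h import *
im=get_image("side")
a=cv2.resize(im[280:350,200:300],None,fx=6,fy=6,interpolation=cv2.INTER_CUBIC)
cv2.imwrite("pics/s3.png",a[:,:,::-1])
E
```

```text
6.2833 q6 2.208 [3.3 1.9 5.1] [ 0.117 -0.36   0.017] jt6 0.1096 yaw -119.58
6.3333 q6 2.207 [3.3 2.4 5.4] [ 0.096 -0.34   0.026] jt6 0.0063 yaw -119.57
```

View pics/s3.png

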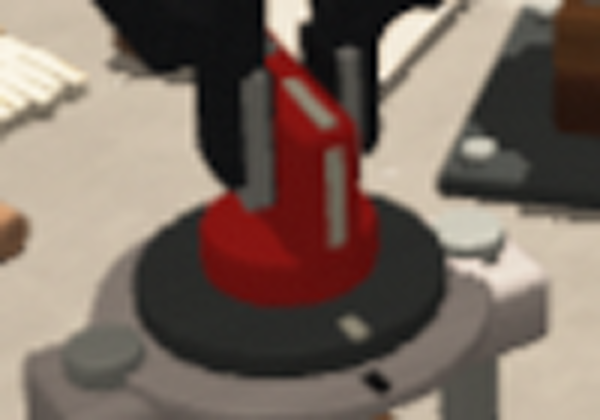

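```bash
python3 - <<'E'
from h import *
C=np.array([.4813,.1050,0])
for n,p in [("dash1",(388,313)),("dash2",(353,327)),("black",(377,382))]:
  for z in (.122,.12,.118,.114,.11):
    d=ray("side",(200+p[0]/6,280+p[1]/6),z)-C; print(n,z,np.degrees(np.arctan2(d[1],d[0])).round(1),np.hypot(d[0],d[1]).round(4))
for n,p in [("dash",(228,298)),("black",(122,332))]:
  for z in (.122,.118,.114,.11):
    d=ray("top",(172+p[0]/5.833,213+p[1]/5.833),z)-C; print("top",n,z,np.degrees(np.arctan2(d[1],d[0])).round(1),np.hypot(d[0],d[1]).round(4))
E
```

```text
dash1 0.122 171.7 0.0321
dash1 0.12 175.8 0.0301
dash1 0.118 -179.6 0.0282
dash1 0.114 -168.6 0.0252
dash1 0.11 -155.2 0.0233
dash2 0.122 153.8 0.0314
dash2 0.12 156.4 0.0288
dash2 0.118 159.5 0.0262
dash2 0.114 168.0 0.0214
dash2 0.11 -179.2 0.0174
black 0.122 147.8 0.0547
black 0.12 149.0 0.052
black 0.118 150.2 0.0494
black 0.114 153.1 0.0442
black 0.11 156.8 0.0392
top dash 0.122 -152.1 0.0328
top dash 0.118 -152.8 0.032
top dash 0.114 -153.5 0.0312
top dash 0.11 -154.3 0.0304
top black 0.122 158.1 0.0425
top black 0.118 156.8 0.0424
top black 0.114 155.4 0.0423
top black 0.11 154.1 0.0422
```

Emit:
play_rows:
  deltas:
    - [[0, 0, 0], [0, 0, 0.03]]
    - [[0, 0, 0], [0, 0, 0.06]]
    - [[0, 0, 0], [0, 0, 0.067]]
    - [[0, 0, 0], [0, 0, 0.067]]

```text
t: 6.72
tcp_pos: [0.4813, 0.1055, 0.1462]
ee_rot: [-1.434, 2.793, -0.0]
force: [4.3, 4.1, 5.8]
opening: 0.0151
```

```bash
python3 m.py;python3 m.py; python3 - <<'E'
from h import *
im=get_image("side")
a=cv2.resize(im[280:350,200:300],None,fx=6,fy=6,interpolation=cv2.INTER_CUBIC)
b=cv2.imread("pics/s3.png")
cv2.imwrite("pics/s4.png",a[:,:,::-1])
def dash(g,box):
    u0,v0,u1,v1=box; w=np.clip(cv2.cvtColor(g,cv2.COLOR_BGR2GRAY)[v0:v1,u0:u1].astype(float)-90,0,None)
    V,U=np.mgrid[v0:v1,u0:u1]; return (w*U).sum()/w.sum(),(w*V).sum()/w.sum()
for n in ("s2","s3","s4"):
    g=cv2.imread(f"pics/{n}.png"); print(n,dash(g,(320,295,420,347) if n=="s2" else (315,310,395,347)))
E
```

```text
6.7667 q6 2.313 [2.8 2.8 5.5] [ 0.315 -0.447  0.023] jt6 0.0872 yaw -125.6
6.8167 q6 2.313 [2.5 3.2 4. ] [ 0.345 -0.443 -0.035] jt6 0.0065 yaw -125.6
s2 (np.float64(390.80040517075054), np.float64(316.76721975689753))
s3 (np.float64(353.5424685138539), np.float64(327.2351637279597))
s4 (np.float64(353.54222044568803), np.float64(327.2239432397322))
```

View pics/s4.png

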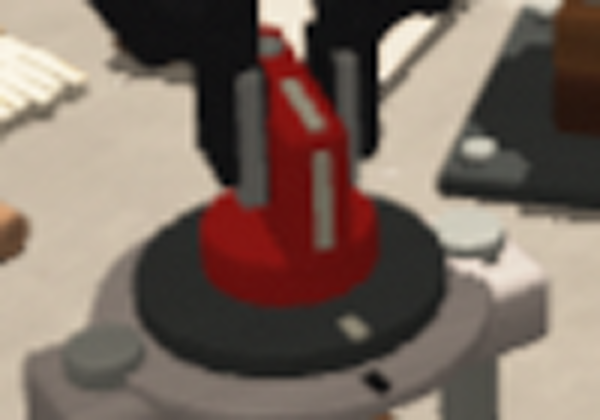

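The screw is seated: the collar's dash stayed at (353.5, 327.2) while the handle turned another 6°. The slip so far is about 8–9°, so I'll add about 6.5°, release and rise straight up.

Emit:
play_rows:
  deltas:
    - [[0, 0, 0], [0, 0, 0.03]]
    - [[0, 0, 0], [0, 0, 0.06]]
    - [[0, 0, 0], [0, 0, 0.072]]
    - [[0, 0, 0], [0, 0, 0.072]]
    - [[0, 0, 0], [0, 0, 0.072]]

```text
t: 7.28
tcp_pos: [0.4814, 0.1056, 0.1462]
ee_rot: [-1.275, 2.869, 0.0]
force: [3.6, 5.5, 4.3]
opening: 0.0154
```

```bash
python3 m.py; python3 - <<'E'
from h import *
im=get_image("side")
a=cv2.resize(im[280:350,200:300],None,fx=6,fy=6,interpolation=cv2.INTER_CUBIC)
cv2.imwrite("pics/s5.png",a[:,:,::-1])
w=np.clip(cv2.cvtColor(a,cv2.COLOR_RGB2GRAY)[310:347,315:395].astype(float)-90,0,None);V,U=np.mgrid[310:347,315:395]
print((w*U).sum()/w.sum(),(w*V).sum()/w.sum())
E
```

```text
7.3333 q6 2.426 [4.9 5.3 5.6] [ 0.547 -0.551 -0.03 ] jt6 -0.0002 yaw -132.08
353.53756717147047 327.18065461651196
```

Emit:
play_rows:
  deltas:
    - [[0, 0, 0], [0, 0, 0]]
    - [[0, 0, 0], [0, 0, 0]]
    - [[0, 0, 0], [0, 0, 0]]
    - [[0, 0, 0], [0, 0, 0]]
    - [[0, 0, 0], [0, 0, 0]]
    - [[0, 0, 0], [0, 0, 0]]
    - [[0, 0, 0], [0, 0, 0]]
    - [[0, 0, 0], [0, 0, 0]]
  jaw: 1

```text
t: 8.05
tcp_pos: [0.4805, 0.1051, 0.1457]
ee_rot: [1.274, -2.872, -0.0]
force: [0.1, 0.5, -0.1]
opening: 0.0851
```

Emit:
play_rows:
  deltas:
    - [[0, 0, -0.04], [0, 0, 0]]
    - [[0, 0, -0.08], [0, 0, 0]]
    - [[0, 0, -0.12], [0, 0, 0]]
    - [[0, 0, -0.15], [0, 0, 0]]
    - [[0.05, -0.03, -0.15], [0, 0, 0]]
    - [[0.1, -0.06, -0.15], [0, 0, 0]]
    - [[0.14, -0.08, -0.15], [0, 0, 0]]
    - [[0.18, -0.11, -0.15], [0, 0, 0]]
    - [[0.22, -0.13, -0.15], [0, 0, 0]]
    - [[0.26, -0.15, -0.15], [0, 0, 0]]
    - [[0.27, -0.16, -0.15], [0, 0, 0]]
    - [[0.27, -0.16, -0.15], [0, 0, 0]]
    - [[0.27, -0.16, -0.15], [0, 0, 0]]

```text
t: 9.13
tcp_pos: [0.4305, -0.1409, 0.2656]
ee_rot: [-1.272, 2.872, 0.001]
force: [-0.4, 0.1, 0.1]
opening: 0.0852
```

```bash
python3 m.py; python3 - <<'E'
from h import *
t=get_image("top"); s=get_image("side")
a=cv2.resize(t[213:273,172:232],(400,400),interpolation=cv2.INTER_CUBIC)
b=cv2.resize(s[280:346,210:276],(400,400),interpolation=cv2.INTER_CUBIC)
c=cv2.resize(t,(400,300));
cv2.imwrite("pics/f.png",np.hstack([a,b])[:,:,::-1])
o=cv2.imread("pics/top0.png")[:,:,::-1]
print("blue diff",np.abs(o[190:235,340:400].astype(int)-t[190:235,340:400]).mean())
for r in finder.pinpoint("top","blue_handle_end")[:1]+finder.pinpoint("side","blue_handle_end")[:1]: print(r)
E
```

```text
9.1833 q6 1.888 [ 0.3  0.5 -0.5] [-0.034  0.025 -0.005] jt6 -0.0443 yaw -132.15
blue diff 40.001481481481484
{'at': [327.8, 230.0], 'score': 0.58}
```

View pics/f.png

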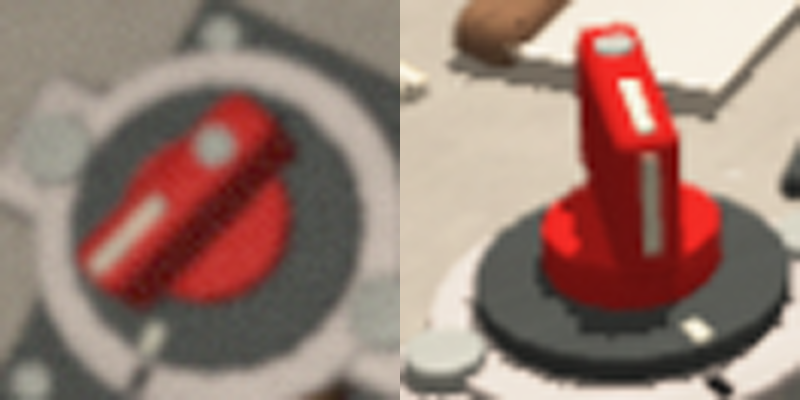

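The final picture shows the collar's dash lined up with the black dash, at (152,335) and (140,378) in the top crop. The handle's white line runs about 15° ahead of it. The gripper is clear, and the blue handle is where it was in the side view.

```bash
python3 - <<'E'
from h import *
f=lambda u,v:(172+u*.15,213+v*.15)
L=ray("top",f(95,268),.175)-ray("top",f(160,205),.175); D=ray("top",f(152,335),.122)-[.481,.1035,.122]
a=[np.degrees(np.arctan2(v[1],v[0])) for v in (L,D)]; print(a,"slip",a[1]-a[0])
from station import workorder; print(workorder.sign_off())
E
```

```text
[np.float64(136.05855294256048), np.float64(151.90728380092762)] slip 15.848730858367134
the job is handed in; nothing more can be done
None
```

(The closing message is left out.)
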